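Sort the tested brick specimens into their holders

TASK

Sort away what is left from the compression test: stand one round clay core upright in each of the two round wells of the wooden block, lay one oblong clay prism lengthwise in each of the two bays of the steel tray, and put the steel loading cap, knob up, in the round dish. Keep every piece the way up it is now, resting flat on the floor of its place, and set it down there rather than dropping it. Do not shift the half brick or the tape measure.

Things in the scene. Friction and masses are not known exactly. Their poses are not given: they have to be found in the camera images.
- core_a_center (a point): round drilled clay-brick core, a plain red-brown cylinder 44 mm in diameter and 70 mm tall, 0.2 kg, standing upright; this point is its centre, 35 mm above its underside; z is its axis. The two cores are alike and either may go in either well
- core_b_center (a point): round drilled clay-brick core, a plain red-brown cylinder 44 mm in diameter and 70 mm tall, 0.2 kg, standing upright; this point is its centre, 35 mm above its underside; z is its axis. The two cores are alike and either may go in either well
- prism_a_center (a point): sawn clay-brick prism, a plain red-brown block 90 mm long (its x axis) x 40 mm wide (y) x 50 mm high (z), about 0.3 kg, lying on its 90 x 40 face, to be gripped across the 40 mm width; this point is its centre, 25 mm above its underside. The two prisms are alike and either may go in either bay
- prism_b_center (a point): sawn clay-brick prism, a plain red-brown block 90 mm long (its x axis) x 40 mm wide (y) x 50 mm high (z), about 0.3 kg, lying on its 90 x 40 face, to be gripped across the 40 mm width; this point is its centre, 25 mm above its underside. The two prisms are alike and either may go in either bay
- cap_center (a point): steel loading cap, 0.5 kg: a disc 60 mm in diameter and 16 mm thick with an upright round knob on top, 28 mm in diameter and 34 mm tall (50 mm tall in all); gripped by the knob; this point is on its axis, 25 mm above its underside (9 mm above the top of the disc); z is its axis, up
- well_block: brown wooden block fixed to the bench, 100 mm (x) x 180 mm (y) x 18 mm high, with two round wells 68 mm wide and 12 mm deep; origin at the centre of its underside; the wells' centres lie on its y axis at +46 and -46 mm, their floors 6 mm above the origin
- bay_tray: steel tray fixed to the bench, 126 mm (x) x 168 mm (y) x 16 mm high, floor 4 mm thick, outer walls 6 mm thick, split by a 12 mm thick divider along x, as high as the walls, into two bays side by side, each 114 mm long (x) x 72 mm wide (y); origin at the centre of its underside; the bays' centres lie on its y axis at +42 and -42 mm, their floors 4 mm above the origin
- dish: round aluminium dish fixed to the bench, 96 mm outer and 88 mm inner diameter, 16 mm high, floor 4 mm thick; origin at the centre of its underside
- half_brick_center (a point): bystander: red clay half brick, 100 x 102 x 65 mm, lying at the robot's right edge of the work; this point is its centre; to be left alone
- tape_center (a point): bystander: steel tape measure in a yellow casing, 72 x 36 x 68 mm high, standing at the robot's left edge of the work; this point is its centre; to be left alone

How it is judged:
By the outcome, as a careful person would: the job done as asked, in the order asked, and still so for the second after the job is handed in, with the robot touching nothing.
It also fails if it takes over 102 s, if anything falls off the work surface, if the arm or the gripper's body presses on something with over 40 N, if the wrist force passes 120 N, or if a joint passes its speed limit or range.

ROBOT

A 7-joint arm with a two-finger parallel gripper is mounted at the origin on the work surface. World frame = base frame: x ahead of the robot, y to its left, z up, the work surface at z = 0. Lengths are in m, angles in rad, forces in N, time in s.
With the tool pointing down it reaches from about 0.35 to 0.9 m from the base axis. Payload 8.1 kg.
Tool frame: the origin (TCP) lies between the finger pads; the fingertips stand ahead of it and the grasp point (between the pads) is the TCP (arm.nose_length is the z of the fingertips in the tool frame, in m); z points along the fingers, y is the line along which they close (so a half turn about z gives the same grasp; the last joint's range is limited). The gripper opens to 92 mm and grips with 3 to 60 N. Pads are 19 mm wide; open, the fingers measure 130 mm over their backs; the gripper's body (75 mm by 190 mm) begins 47 mm behind the grasp point.
Start: joints at [1.206, 0.434, 0.025, 1.573, -0.012, 1.134, -0.075], TCP at [0.162, -0.604, 0.246] pointing down, gripper open.
Joint ranges: [-2.62, 2.62], [-0.44, 2.09], [-1.27, 1.32], [0.08, 2.57], [-1.32, 4.46], [0.12, 2], [-2.74, 2.74]. Speed limits (rad/s): [2.22, 2.22, 3.01, 3.01, 3.14, 3.14, 3.14].

INTERFACE

Orientations are given as a rotation vector (axis times angle).
In Python, from cell import sensors, optics, arm gives the robot as it stands.
- The arm moves only by the tool arm_command, never from a script. Its argument "deltas" is one flat list of numbers, 7 for each row, row after row: the turn, a rotation vector about the world's x, y, z as a fraction of full scale, then the shift along the world's x, y, z as a fraction of full scale, then the finger opening in mm, from 0 to 91.8. In form: [wx, wy, wz, dx, dy, dz, fingers, wx, wy, wz, dx, dy, dz, fingers, ...]. A call has 1 to 20 rows; each row is the pose to reach, as a shift and turn from the pose commanded when the call began; what a row does not reach only later rows make up. Full scale, the value 1, is 1 m for a shift and 90 degrees for a turn. A row lasts 1/10 s, in which the tool goes at most 50 mm and 8.59 degrees, less where a joint would pass 70% of its speed; a pose out of reach is approached as far as the arm can. A call with a number of a shift or a turn outside -1 to 1 is refused whole. A call with a gripper value outside its range is refused whole. The fingers move at their own pace and stop on an object; "force" is the grip in N (left out, the last holds). Time passes only in rows, so rows that repeat a pose let the fingers close. It gives the time, the measured TCP pose, the force, the opening and the grip force at its end, in the units of the state.
- sensors.observe(): the state, without advancing time (a new reading comes with each control period).
- optics.get_image(name): name is "side" or "top"; returns the picture (384x512x3 uint8, blue, green, red); there is no depth.
- optics.calibration(name): a dict with "camera_matrix" (3x3 intrinsics, pixels), "rvec" (rotation vector, rad) and "tvec" (3), from world to camera coordinates, as OpenCV has them. Camera axes: x right, y down, z forward; pixel columns grow to the right and rows downward; lengths in m; the calibration is good to about 2 mm. A picture is of the moment at which its call begins. calibration takes no time and is no camera call.
- arm.sign_off(): hands the job in; it is judged then, once.
The state is a dict: "clock": time; "joints": joint angles; "dq": joint speeds; "joint_efforts": joint torques, N m; "position": TCP position; "ee_rot": TCP orientation; "force": force on the tool from outside, world axes, zero at the start; "ft_torque": the same for the moment, N m; "width": opening from 0.0 (shut) to 1.0 (fully open); "gripper_force": force on a finger pad.
Only numpy, scipy, OpenCV 4.12 (cv2) and the standard library are available. Lean on these libraries where they do the work, as an engineer would, in place of code of your own. Each camera call takes 0.05 s, during which the arm holds its last target. There are 200 camera calls.

## Working session

There is one attempt and no reset: what is moved stays moved. The work goes in short steps, Python scripts to look and compute and a tool call to move; the robot and the scene stay as the last step left them, time stands still between calls to the robot, and variables do not carry over. Pictures are saved under pics/ and viewed, at most 14 in all, crops included, and the job is handed in when it is done.

Besides the shell and the picture viewer there is one more tool, called after "Emit:" as name(argument=value, ...) on one line, values as JSON. arm_command: Moves the arm, as the interface text tells. Its arguments: {"type":"object","properties":{"deltas":{"type":"array","items":{"type":"number"}},"force":{"type":"number"}},"required":["deltas"]}

```bash
mkdir -p pics; ls
python3 - <<'E'
from cell import sensors, optics, arm
import cv2
print(sensors.observe(), arm.nose_length)
for n in("side","top"):
    cv2.imwrite(f"pics/{n}0.png",optics.get_image(n)); print(n,optics.calibration(n))
E
```

```text
pics
{'clock': 0.0, 'joints': array([ 1.20637387,  0.43520108,  0.02494267,  1.57411476, -0.01161063,
        1.13398829, -0.07509045]), 'dq': array([-1.63824214e-03, -1.94963744e-03,  1.98776442e-04, -3.89835751e-05,
       -1.18349875e-03,  1.97932560e-03,  6.62081464e-04]), 'joint_efforts': array([-1.68240655e-03, -6.67851162e+01,  9.83690433e-01, -3.14450133e+01,
       -6.08453597e-02,  4.29234607e-02,  1.54226159e-04]), 'position': array([ 0.16161576, -0.60323592,  0.24495137]), 'ee_rot': array([-3.11319881e+00, -4.09837628e-01,  5.06201979e-04]), 'force': array([ 0.52013721, -0.38167345, -0.23933233]), 'ft_torque': array([-0.07260963, -0.00030009,  0.04452647]), 'gripper_force': 0.0, 'width': 1.003055747398952} 0.019
side {'camera_matrix': array([[385.92735055,   0.        , 261.93788795],
       [  0.        , 385.92735055, 185.5682565 ],
       [  0.        ,   0.        ,   1.        ]]), 'rvec': array([ 1.012087  , -2.37677311,  1.09823987]), 'tvec': array([0.34729326, 0.2966887 , 0.8738051 ])}
top {'camera_matrix': array([[484.63659126,   0.        , 247.91500444],
       [  0.        , 484.63659126, 188.42406141],
       [  0.        ,   0.        ,   1.        ]]), 'rvec': array([ 2.17430917, -2.18829965,  0.09186876]), 'tvec': array([0.01204968, 0.53426419, 1.59873459])}
```

View pics/top0.png

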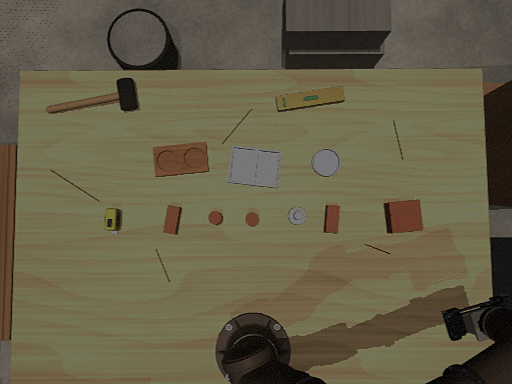

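View pics/side0.png

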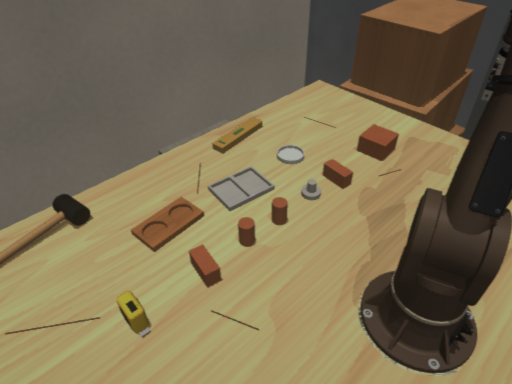

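The top view shows, left to right along row ~218: tape (112), prism (173), cores (216, 252), cap (297), prism (332) and half brick (404). Behind them are the block (181,158), tray (254,167) and dish (325,162). The side view shows the same pieces, all unobstructed. I'll enlarge both.

Run:
```python
import cv2,numpy as np
a=cv2.imread('pics/top0.png')[135:240,95:355]; a=cv2.resize(a,None,fx=3,fy=3,interpolation=cv2.INTER_CUBIC)
b=cv2.imread('pics/side0.png')[130:290,120:360]; b=cv2.resize(b,None,fx=3.3,fy=3.3,interpolation=cv2.INTER_CUBIC)
cv2.imwrite('pics/topc.png',cv2.convertScaleAbs(a,alpha=1.5)); cv2.imwrite('pics/sidec.png',cv2.convertScaleAbs(b,alpha=1.5))
im=cv2.imread('pics/top0.png')
for n,(u,v) in dict(p=(173,220),c=(216,217),c2=(252,219),cap=(297,215),p2=(332,219),blk=(181,145),tray=(245,167),dish=(325,162),wood=(275,220)).items(): print(n,im[v,u],cv2.cvtColor(im,cv2.COLOR_BGR2HSV)[v,u])
print(im[217,205:265].tolist())
```

```text
p [ 47  65 109] [  9 145 109]
c [ 43  61 103] [  9 149 103]
c2 [ 44  60 106] [  8 149 106]
cap [119 119 119] [  0   0 119]
p2 [ 41  59 104] [  9 154 104]
blk [ 46  70 108] [ 12 146 108]
tray [123 120 119] [113   8 123]
dish [123 121 120] [110   6 123]
wood [ 81 117 116] [ 31  78 117]
[[90, 119, 119], [90, 119, 119], [97, 126, 122], [72, 96, 113], [41, 58, 105], [39, 58, 103], [47, 65, 108], [51, 70, 111], [42, 62, 106], [44, 64, 107], [47, 65, 106], [43, 61, 103], [45, 63, 105], [45, 63, 106], [46, 62, 109], [42, 62, 110], [31, 45, 80], [20, 29, 43], [74, 101, 103], [93, 123, 123], [91, 121, 121], [88, 118, 118], [84, 115, 116], [89, 120, 120], [89, 119, 119], [83, 114, 115], [85, 116, 116], [88, 119, 119], [89, 119, 120], [86, 119, 117], [89, 118, 119], [88, 119, 118], [86, 119, 118], [86, 119, 118], [89, 119, 120], [86, 117, 117], [86, 119, 119], [90, 121, 120], [87, 120, 118], [91, 124, 122], [70, 96, 112], [37, 55, 102], [46, 63, 106], [47, 64, 108], [46, 64, 107], [49, 66, 109], [46, 64, 107], [48, 67, 108], [46, 62, 106], [43, 61, 104], [41, 62, 105], [46, 65, 107], [44, 60, 108], [75, 105, 115], [88, 122, 119], [87, 118, 119], [86, 116, 119], [85, 118, 118], [86, 118, 121], [86, 117, 119]]
```

View pics/topc.png

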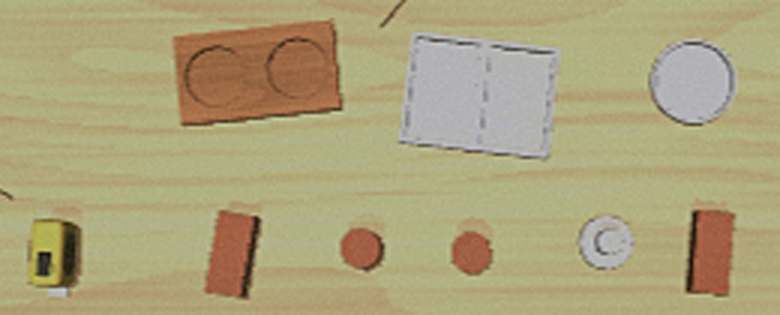

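View pics/sidec.png

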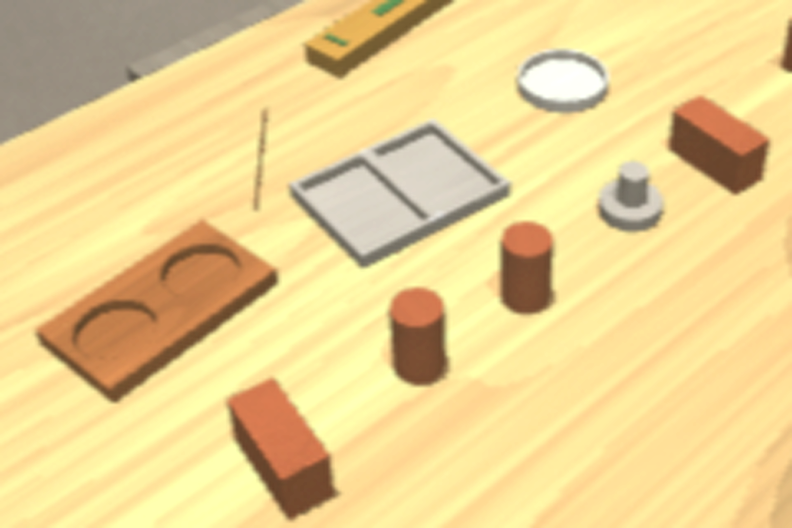

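The crops show every top face bright and its sides dark, so a brightness threshold isolates the top faces in both views.

```bash
cat > m.py <<'E'
import cv2,numpy as np
from cell import optics
def ray(n,uv,z):
    c=optics.calibration(n);R=cv2.Rodrigues(c['rvec'])[0];o=-R.T@c['tvec']
    p=cv2.undistortPoints(np.float64(uv).reshape(-1,1,2),c['camera_matrix'],None).reshape(-1,2)
    d=np.c_[p,np.ones(len(p))]@R
    return (o+d*((z-o[2])/d[:,2])[:,None])[:,:2]
def proj(n,P):
    c=optics.calibration(n);return cv2.projectPoints(np.float64(P).reshape(-1,1,3),c['rvec'],c['tvec'],c['camera_matrix'],None)[0].reshape(-1,2)
S=4
def contours(im,kind,thr,box=None):
    b=cv2.resize(im,None,fx=S,fy=S,interpolation=cv2.INTER_CUBIC).astype(float)
    B,G,R=b[...,0],b[...,1],b[...,2]
    if kind=='red': m=(R>thr)&(R>1.38*G)&(B>0.3*R)
    else: m=(abs(R-B)<0.16*R)&(R>thr)
    m=m.astype(np.uint8)
    cs=cv2.findContours(m,cv2.RETR_EXTERNAL,cv2.CHAIN_APPROX_NONE)[0]
    return [(c.reshape(-1,2)+.5)/S-.5 for c in cs if cv2.contourArea(c)>60*S*S]
def desc(n,c,z):
    w=(ray(n,c,z)*1000).astype(np.float32)
    r=cv2.minAreaRect(w); M=cv2.moments(w); 
    cc=np.array([M['m10'],M['m01']])/M['m00']
    print(n,'px',c.mean(0).round(),'z',z,'centroid',cc.round(1),'rect c',np.round(r[0],1),'size',np.round(r[1],1),'ang',round(r[2],1),'area',round(M['m00']))
E
python3 - <<'E'
from m import *
for n,t in(('top',78),('side',125)):
    im=cv2.imread(f'pics/{n}0.png')
    if n=='side':
        print(*[(k,im[v,u]) for k,(u,v) in dict(core=(279,204),coreside=(279,215),cap=(311,184),dish=(290,154),tray=(225,190),blk=(152,229),wood=(250,260)).items()])
    for c in contours(im,'red',t):
        x,y=c.mean(0)
        if n=='top' and not(130<y<240 and 90<x<430): continue
        w=cv2.contourArea(c.astype(np.float32))
        big=cv2.minAreaRect(c.astype(np.float32))
        for z in (.018,.05,.07): desc(n,c,z)
    for c in contours(im,'st',90):
        x,y=c.mean(0)
        if n=='top' and not(130<y<240 and 90<x<430): continue
        if n=='side' and not(140<y<210 and 200<x<330): continue
        for z in (.016,): desc(n,c,z)
E
```

```text
top px [252. 219.] z 0.018 centroid [432.9  -3.5] rect c [433.1  -3.5] size [44.5 43.1] ang 52.8 area 1470
top px [252. 219.] z 0.05 centroid [432.3  -3.1] rect c [432.5  -3.2] size [43.6 42.3] ang 52.8 area 1412
top px [252. 219.] z 0.07 centroid [431.9  -2.9] rect c [432.2  -3. ] size [43.  41.8] ang 52.8 area 1377
top px [215. 217.] z 0.018 centroid [438.9 120.3] rect c [438.9 120.3] size [41.7 44.1] ang 89.9 area 1419
top px [215. 217.] z 0.05 centroid [438.2 118.2] rect c [438.2 118.1] size [40.9 43.3] ang 89.9 area 1364
top px [215. 217.] z 0.07 centroid [437.7 116.9] rect c [437.8 116.8] size [40.3 42.7] ang 89.9 area 1329
top px [171. 219.] z 0.018 centroid [433.4 265.4] rect c [433.3 265.4] size [40.7 91.4] ang 79.7 area 3413
top px [171. 219.] z 0.05 centroid [432.8 260.4] rect c [432.7 260.4] size [39.9 89.6] ang 79.7 area 3279
top px [171. 219.] z 0.07 centroid [432.5 257.3] rect c [432.4 257.3] size [39.4 88.5] ang 79.7 area 3197
top px [332. 219.] z 0.018 centroid [ 431.9 -271.9] rect c [ 431.7 -271.8] size [40.8 91.9] ang 84.4 area 3472
top px [332. 219.] z 0.05 centro
[... 4119 characters left out ...]
.1 area 2055
side px [424.  12.] z 0.018 centroid [ 1085. -2052.] rect c [ 1103.2 -2086.2] size [523.9 734.1] ang 2.5 area 326499
side px [424.  12.] z 0.05 centroid [ 1035.9 -1943.4] rect c [ 1053.3 -1976.2] size [502.3 703.8] ang 2.5 area 300086
side px [424.  12.] z 0.07 centroid [ 1005.2 -1875.6] rect c [ 1022.2 -1907.5] size [488.7 684.9] ang 2.5 area 284144
side px [311. 191.] z 0.016 centroid [ 434.9 -141.1] rect c [ 436.7 -143.7] size [54.8 54.2] ang 35.2 area 1680
side px [241. 186.] z 0.016 centroid [604.7  -6.9] rect c [605.1  -7. ] size [168. 128.] ang 83.2 area 20683
side px [290. 154.] z 0.016 centroid [ 614.6 -243.1] rect c [ 613.8 -242.7] size [ 92.9 106.2] ang 45.9 area 7734
```

Side minus top is a consistent (-3, +5.6) mm for every piece, which comes from the calibration offsets. I'll use the averages, and they fit well inside the clearances. First, move over core A.

Emit:
arm_command(deltas=[-0.0, 0, -0.167, 0.238, 0.303, 0, 91, 0, 0, -0.167, 0.238, 0.303, 0, 91, 0, 0, -0.167, 0.238, 0.303, 0, 91, 0, 0, -0.167, 0.238, 0.303, 0, 91, 0, 0, -0.167, 0.238, 0.303, 0, 91, 0, 0, -0.167, 0.238, 0.303, 0, 91, 0, 0, -0.167, 0.238, 0.303, 0, 91, 0, 0, -0.167, 0.238, 0.303, 0, 91, 0, 0, -0.167, 0.274, 0.723, -0.05, 91, 0, 0, -0.167, 0.274, 0.723, -0.05, 91, 0, 0, -0.167, 0.274, 0.723, -0.05, 91, 0, 0, -0.167, 0.274, 0.723, -0.05, 91, 0, 0, -0.167, 0.274, 0.723, -0.05, 91, 0, 0, -0.167, 0.274, 0.723, -0.05, 91, 0, 0, -0.167, 0.274, 0.723, -0.05, 91, 0, 0, -0.167, 0.274, 0.723, -0.05, 91, 0, 0, -0.167, 0.274, 0.723, -0.05, 91, 0, 0, -0.167, 0.274, 0.723, -0.05, 91, 0, 0, -0.167, 0.274, 0.723, -0.05, 91, 0, 0, -0.167, 0.274, 0.723, -0.05, 91], force=25)

```text
clock: 2.1
position: [0.4357, 0.118, 0.1956]
ee_rot: [3.141, -0.003, -0.001]
force: [0.1, 0.3, 0.5]
width: 0.992
gripper_force: 0.0
```

Emit:
arm_command(deltas=[0, 0, 0, 0, 0.001, -0.05, 91, 0, 0, 0, 0, 0.001, -0.09, 91, 0, 0, 0, 0, 0.001, -0.12, 91, 0, 0, 0, 0, 0.001, -0.14, 91, 0, 0, 0, 0, 0.001, -0.155, 91, 0, 0, 0, 0, 0.001, -0.155, 91, 0, 0, 0, 0, 0.001, -0.155, 70, 0, 0, 0, 0, 0.001, -0.155, 55, 0, 0, 0, 0, 0.001, -0.155, 48, 0, 0, 0, 0, 0.001, -0.155, 42, 0, 0, 0, 0, 0.001, -0.155, 38, 0, 0, 0, 0, 0.001, -0.155, 38, 0, 0, 0, 0, 0.001, -0.155, 38], force=25)

```text
clock: 3.4
position: [0.4358, 0.1204, 0.0409]
ee_rot: [-3.142, 0.001, -0.0]
force: [-0.9, 0.3, 2.4]
width: 0.474
gripper_force: 25.0
```

Emit:
arm_command(deltas=[0, 0, 0, 0, 0, 0.01, 38, 0, 0, 0, 0, 0, 0.04, 38, 0, 0, 0, 0, 0, 0.08, 38, 0, 0, 0, 0, 0, 0.12, 38, 0, 0, 0, 0, 0, 0.14, 38, 0, 0, 0, 0, 0, 0.14, 38, 0, 0, 0, 0, 0, 0.14, 38])

```text
clock: 4.1
position: [0.4354, 0.12, 0.1807]
ee_rot: [3.141, -0.001, 0.0]
force: [-0.5, -0.3, -1.7]
width: 0.478
gripper_force: 25.0
```

Run:
```python
from m import *
from cell import sensors
s=sensors.observe();p=s['position'];print(p,s['width'],s['force'])
a=optics.get_image('top');b=optics.get_image('side')
print(proj('side',[p,p-[0,0,.04],p+[0,0,.03]]))
cv2.imwrite('pics/s1.png',cv2.convertScaleAbs(cv2.resize(b[100:260,150:350],None,fx=3.5,fy=3.5,interpolation=cv2.INTER_CUBIC),alpha=1.6))
cv2.imwrite('pics/t1.png',cv2.convertScaleAbs(cv2.resize(a[120:270,120:320],None,fx=3.5,fy=3.5,interpolation=cv2.INTER_CUBIC),alpha=1.6))
```

```text
[0.43542284 0.12002066 0.18072201] 0.4779311663374224 [-0.54239794 -0.32123899 -1.66131943]
[[244.89580134 189.81472933]
 [245.41465698 201.96053877]
 [244.48739846 180.25449115]]
```

View pics/s1.png

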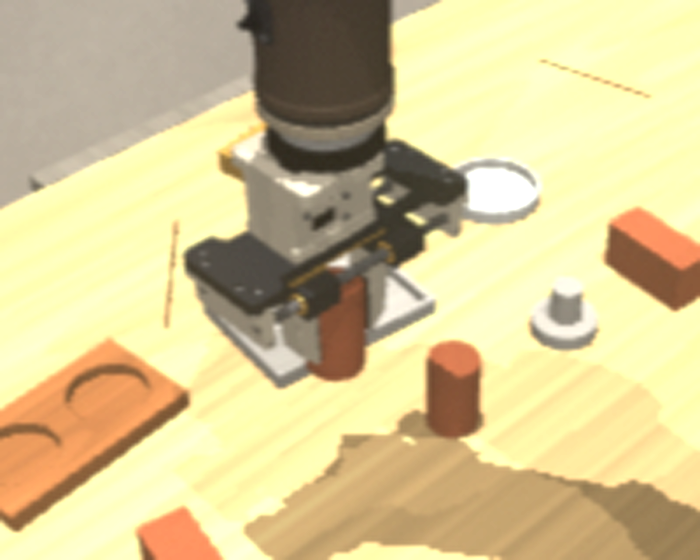

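The picture shows core A lifted upright, its base near (246.6,208) px, within about 1 px of the TCP projection. That confirms the averaged frame. Carry it to the left well at (0.6305, 0.284).

Emit:
arm_command(deltas=[0, 0, 0, 0.195, 0.164, 0, 38, 0, 0, 0, 0.195, 0.164, 0, 38, 0, 0, 0, 0.195, 0.164, 0, 38, 0, 0, 0, 0.195, 0.164, 0, 38, 0, 0, 0, 0.195, 0.164, 0, 38, 0, 0, 0, 0.195, 0.164, 0, 38, 0, 0, 0, 0.195, 0.164, 0, 38, 0, 0, 0, 0.195, 0.164, 0, 38, 0, 0, 0, 0.195, 0.164, -0.04, 38, 0, 0, 0, 0.195, 0.164, -0.08, 38, 0, 0, 0, 0.195, 0.164, -0.1, 38, 0, 0, 0, 0.195, 0.164, -0.1, 38, 0, 0, 0, 0.195, 0.164, -0.1, 38])

```text
clock: 5.5
position: [0.6305, 0.2835, 0.0815]
ee_rot: [3.141, -0.002, -0.0]
force: [0.9, 0.1, -1.4]
width: 0.475
gripper_force: 25.0
```

Run:
```python
from m import *
b=optics.get_image('side')
cv2.imwrite('pics/s2.png',cv2.convertScaleAbs(cv2.resize(b[110:270,100:300],None,fx=3.5,fy=3.5,interpolation=cv2.INTER_CUBIC),alpha=1.6))
```

```text
(no output)
```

View pics/s2.png

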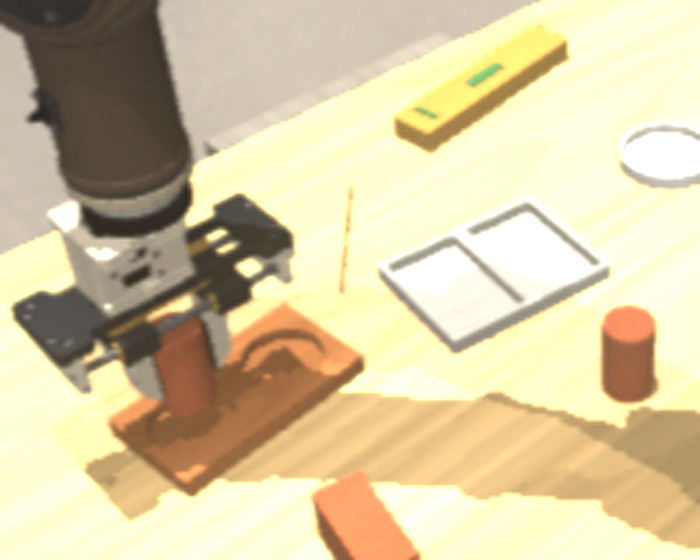

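The picture shows the core upright over the left well, its base near (188,415) in the crop. Lower it gently.

Emit:
arm_command(deltas=[0, 0, 0, 0, 0, -0.015, 38, 0, 0, 0, 0, 0, -0.024, 38, 0, 0, 0, 0, 0, -0.029, 38, 0, 0, 0, 0, 0, -0.032, 38, 0, 0, 0, 0, 0, -0.033, 38, 0, 0, 0, 0, 0, -0.034, 38, 0, 0, 0, 0, 0, -0.034, 38])

```text
clock: 6.25
position: [0.6309, 0.2845, 0.0471]
ee_rot: [-3.141, 0.001, -0.001]
force: [-0.8, -0.4, -2.0]
width: 0.476
gripper_force: 25.0
```

Emit:
arm_command(deltas=[0, 0, 0, 0, 0, -0.0005, 38, 0, 0, 0, 0, 0, -0.001, 38, 0, 0, 0, 0, 0, -0.001, 38, 0, 0, 0, 0, 0, -0.001, 38])

```text
clock: 6.65
position: [0.631, 0.2844, 0.047]
ee_rot: [-3.141, 0.001, -0.001]
force: [-3.3, -1.9, 8.4]
width: 0.478
gripper_force: 25.0
```

Force is +8 N, so the core is in contact. Release, rise, then go over core B at (0.4306, 0.000).

Emit:
arm_command(deltas=[0, 0, 0, 0, 0, 0.0005, 44, 0, 0, 0, 0, 0, 0.0005, 50, 0, 0, 0, 0, 0, 0.0005, 58, 0, 0, 0, 0, 0, 0.0005, 62, 0, 0, 0, 0, 0, 0.0005, 62, 0, 0, 0, 0, 0, 0.0005, 62, 0, 0, 0, 0, 0, 0.03, 62, 0, 0, 0, 0, 0, 0.07, 62, 0, 0, 0, 0, 0, 0.12, 62, 0, 0, 0, 0, 0, 0.15, 62])

```text
clock: 7.65
position: [0.6316, 0.285, 0.1998]
ee_rot: [-3.14, 0.001, -0.005]
force: [0.4, 0.6, 1.5]
width: 0.675
gripper_force: 0.0
```

Emit:
arm_command(deltas=[0, 0, 0, -0.2, -0.284, 0, 91, 0, 0, 0, -0.2, -0.284, 0, 91, 0, 0, 0, -0.2, -0.284, 0, 91, 0, 0, 0, -0.2, -0.284, 0, 91, 0, 0, 0, -0.2, -0.284, 0, 91, 0, 0, 0, -0.2, -0.284, 0, 91, 0, 0, 0, -0.2, -0.284, 0, 91, 0, 0, 0, -0.2, -0.284, 0, 91, 0, 0, 0, -0.2, -0.284, 0, 91, 0, 0, 0, -0.2, -0.284, 0, 91, 0, 0, 0, -0.2, -0.284, 0, 91])

```text
clock: 8.75
position: [0.4315, 0.0015, 0.1958]
ee_rot: [-3.141, -0.002, -0.001]
force: [0.8, 0.5, 0.8]
width: 0.992
gripper_force: 0.0
```

Run:
```python
from m import *
from cell import sensors
print(sensors.observe()['position'])
for n,t in(('top',78),('side',125)):
    im=optics.get_image(n)
    cv2.imwrite(f'pics/{n}3.png',im)
    for c in contours(im,'red',t):
        x,y=c.mean(0)
        if n=='top' and not(130<y<240 and 90<x<430): continue
        if n=='side' and not(140<y<300 and 100<x<300):continue
        for z in (.018,.05,.076): desc(n,c,z)
b=cv2.imread('pics/side3.png')
cv2.imwrite('pics/s3.png',cv2.convertScaleAbs(cv2.resize(b[110:270,100:300],None,fx=3.5,fy=3.5,interpolation=cv2.INTER_CUBIC),alpha=1.6))
```

```text
[0.43152407 0.00152191 0.19582321]
top px [171. 219.] z 0.018 centroid [433.4 265.2] rect c [433.4 264.9] size [40.6 91.3] ang 79.8 area 3437
top px [171. 219.] z 0.05 centroid [432.8 260.3] rect c [432.8 260. ] size [39.8 89.5] ang 79.8 area 3302
top px [171. 219.] z 0.076 centroid [432.3 256.2] rect c [432.3 255.9] size [39.2 88. ] ang 79.8 area 3195
top px [332. 218.] z 0.018 centroid [ 431.9 -271.8] rect c [ 431.8 -271.8] size [40.8 91.8] ang 84.4 area 3481
top px [332. 218.] z 0.05 centroid [ 431.3 -266.2] rect c [ 431.2 -266.2] size [40. 90.] ang 84.4 area 3345
top px [332. 218.] z 0.076 centroid [ 430.8 -261.6] rect c [ 430.7 -261.6] size [39.4 88.6] ang 84.4 area 3236
top px [405. 216.] z 0.018 centroid [ 439.6 -516.8] rect c [ 439.5 -516.7] size [103.4 104. ] ang 5.0 area 10320
top px [405. 216.] z 0.05 centroid [ 438.8 -506.3] rect c [ 438.8 -506.2] size [101.3 102. ] ang 5.0 area 9916
top px [405. 216.] z 0.076 centroid [ 438.2 -497.8] rect c [ 438.2 -497.6] size [ 99.7 100.3] ang 5.0 area 9593
top px [181. 159.] z 0.018 centroid [636.6 235.1] rect c [636.6 234.8] size [10
[... 198 characters left out ...]
8.2 226.9] size [ 97.  172.8] ang 5.5 area 16184
side px [204. 260.] z 0.018 centroid [452.7 252.9] rect c [452.4 252.9] size [41.1 93.3] ang 80.8 area 3590
side px [204. 260.] z 0.05 centroid [429.7 266.3] rect c [429.4 266.2] size [39.4 89.4] ang 80.8 area 3300
side px [204. 260.] z 0.076 centroid [411.  277.1] rect c [410.7 277.1] size [38.  86.3] ang 80.8 area 3073
side px [162. 223.] z 0.018 centroid [636.8 231.9] rect c [648.1 243.1] size [129.5 178.1] ang 5.4 area 14214
side px [162. 223.] z 0.05 centroid [606.2 246.2] rect c [617.  256.9] size [124.1 170.7] ang 5.4 area 13064
side px [162. 223.] z 0.076 centroid [581.4 257.7] rect c [591.8 268.1] size [119.8 164.8] ang 5.4 area 12165
```

View pics/s3.png

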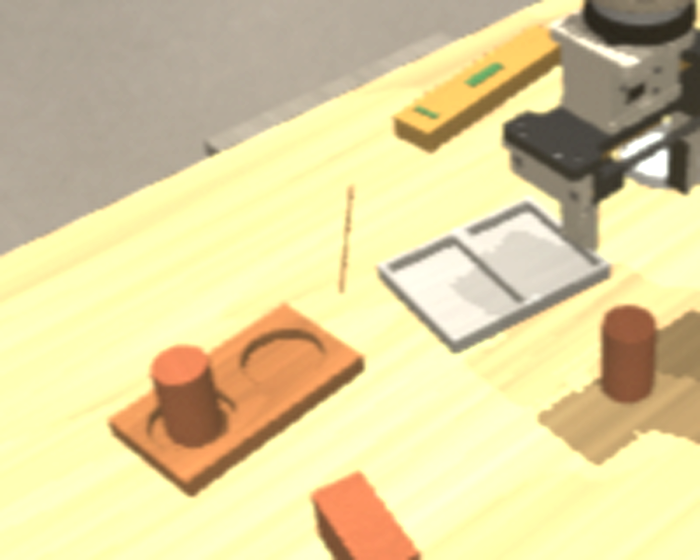

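Core A stands upright and centred in the left well, at crop (192,395). Now grasp core B.

Emit:
arm_command(deltas=[0, 0, 0, -0.001, -0.001, -0.05, 91, 0, 0, 0, -0.001, -0.001, -0.09, 91, 0, 0, 0, -0.001, -0.001, -0.12, 91, 0, 0, 0, -0.001, -0.001, -0.14, 91, 0, 0, 0, -0.001, -0.001, -0.155, 91, 0, 0, 0, -0.001, -0.001, -0.155, 91, 0, 0, 0, -0.001, -0.001, -0.155, 70, 0, 0, 0, -0.001, -0.001, -0.155, 55, 0, 0, 0, -0.001, -0.001, -0.155, 48, 0, 0, 0, -0.001, -0.001, -0.155, 42, 0, 0, 0, -0.001, -0.001, -0.155, 38, 0, 0, 0, -0.001, -0.001, -0.155, 38, 0, 0, 0, -0.001, -0.001, -0.155, 38])

```text
clock: 10.15
position: [0.43, -0.0005, 0.041]
ee_rot: [-3.141, 0.001, -0.001]
force: [-1.2, 0.8, 2.9]
width: 0.476
gripper_force: 25.0
```

Emit:
arm_command(deltas=[0, 0, 0, 0, 0, 0.01, 38, 0, 0, 0, 0, 0, 0.04, 38, 0, 0, 0, 0, 0, 0.08, 38, 0, 0, 0, 0, 0, 0.12, 38, 0, 0, 0, 0, 0, 0.14, 38, 0, 0, 0, 0, 0, 0.14, 38])

```text
clock: 10.75
position: [0.4312, -0.0006, 0.1838]
ee_rot: [3.141, -0.001, 0.008]
force: [0.1, -0.2, -2.4]
width: 0.476
gripper_force: 25.0
```

Emit:
arm_command(deltas=[0, 0, 0, 0.209, 0.1925, 0, 38, 0, 0, 0, 0.209, 0.1925, 0, 38, 0, 0, 0, 0.209, 0.1925, 0, 38, 0, 0, 0, 0.209, 0.1925, 0, 38, 0, 0, 0, 0.209, 0.1925, 0, 38, 0, 0, 0, 0.209, 0.1925, 0, 38, 0, 0, 0, 0.209, 0.1925, 0, 38, 0, 0, 0, 0.209, 0.1925, 0, 38, 0, 0, 0, 0.209, 0.1925, -0.04, 38, 0, 0, 0, 0.209, 0.1925, -0.08, 38, 0, 0, 0, 0.209, 0.1925, -0.11, 38, 0, 0, 0, 0.209, 0.1925, -0.122, 38, 0, 0, 0, 0.209, 0.1925, -0.128, 38, 0, 0, 0, 0.209, 0.1925, -0.132, 38, 0, 0, 0, 0.209, 0.1925, -0.133, 38, 0, 0, 0, 0.209, 0.1925, -0.133, 38])

```text
clock: 12.35
position: [0.6394, 0.192, 0.049]
ee_rot: [-3.141, 0.001, -0.003]
force: [0.2, -0.3, -1.4]
width: 0.477
gripper_force: 25.0
```

Emit:
arm_command(deltas=[0, 0, 0, 0, 0, -0.001, 38, 0, 0, 0, 0, 0, -0.0015, 38, 0, 0, 0, 0, 0, -0.0015, 38, 0, 0, 0, 0, 0, -0.0015, 38])

```text
clock: 12.75
position: [0.6392, 0.192, 0.0471]
ee_rot: [-3.141, 0.001, -0.002]
force: [-0.7, -0.8, 5.8]
width: 0.477
gripper_force: 25.0
```

Contact. Release, rise, and go over prism A at (0.4314, 0.263), yaw -9.8°.

Emit:
arm_command(deltas=[0, 0, 0, 0, 0, 0.0005, 44, 0, 0, 0, 0, 0, 0.0005, 50, 0, 0, 0, 0, 0, 0.0005, 58, 0, 0, 0, 0, 0, 0.0005, 62, 0, 0, 0, 0, 0, 0.0005, 62, 0, 0, 0, 0, 0, 0.0005, 62, 0, 0, 0, 0, 0, 0.03, 62, 0, 0, 0, 0, 0, 0.07, 62, 0, 0, 0, 0, 0, 0.12, 62, 0, 0, 0, 0, 0, 0.15, 62])

```text
clock: 13.75
position: [0.6397, 0.1924, 0.2002]
ee_rot: [-3.14, 0.001, -0.006]
force: [0.6, 0.0, 0.4]
width: 0.672
gripper_force: 0.0
```

Emit:
arm_command(deltas=[0, 0, -0.108, -0.208, 0.071, 0, 80, 0, 0, -0.108, -0.208, 0.071, 0, 80, 0, 0, -0.108, -0.208, 0.071, 0, 80, 0, 0, -0.108, -0.208, 0.071, 0, 80, 0, 0, -0.108, -0.208, 0.071, 0, 80, 0, 0, -0.108, -0.208, 0.071, 0, 80, 0, 0, -0.108, -0.208, 0.071, 0, 80, 0, 0, -0.108, -0.208, 0.071, 0, 80, 0, 0, -0.108, -0.208, 0.071, 0, 80])

```text
clock: 14.65
position: [0.432, 0.2622, 0.1961]
ee_rot: [3.13, -0.27, 0.0]
force: [-0.1, 0.1, -0.6]
width: 0.873
gripper_force: 0.0
```

Run:
```python
from m import *
from cell import sensors
s=sensors.observe();print(s['position'],s['ee_rot'])
b=optics.get_image('side');cv2.imwrite('pics/side4.png',b)
cv2.imwrite('pics/s4.png',cv2.convertScaleAbs(cv2.resize(b[130:310,100:320],None,fx=3.2,fy=3.2,interpolation=cv2.INTER_CUBIC),alpha=1.6))
```

```text
[0.43198703 0.26215076 0.19605924] [ 3.12983286e+00 -2.70305899e-01  7.04721104e-05]
```

View pics/s4.png

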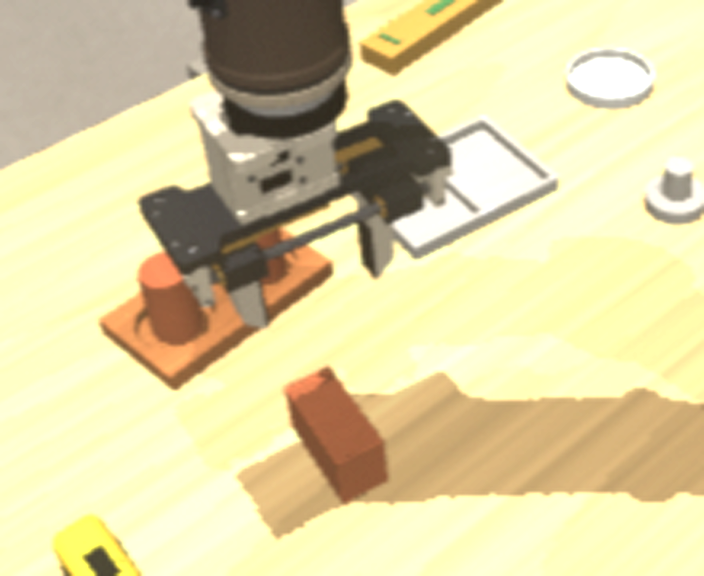

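The picture shows core A standing well and core B's lower part in the right well behind the finger. The gripper is squared up over prism A at crop (340,435). Grasp it.

Emit:
arm_command(deltas=[0, 0, 0, 0, 0, -0.05, 80, 0, 0, 0, 0, 0, -0.09, 80, 0, 0, 0, 0, 0, -0.12, 80, 0, 0, 0, 0, 0, -0.14, 80, 0, 0, 0, 0, 0, -0.156, 80, 0, 0, 0, 0, 0, -0.156, 80, 0, 0, 0, 0, 0, -0.156, 65, 0, 0, 0, 0, 0, -0.156, 52, 0, 0, 0, 0, 0, -0.156, 45, 0, 0, 0, 0, 0, -0.156, 38, 0, 0, 0, 0, 0, -0.156, 34, 0, 0, 0, 0, 0, -0.156, 34, 0, 0, 0, 0, 0, -0.156, 34], force=30)

```text
clock: 16.0
position: [0.4311, 0.2633, 0.0406]
ee_rot: [-3.129, 0.267, -0.001]
force: [0.0, 1.1, 5.2]
width: 0.435
gripper_force: 30.0
```

Emit:
arm_command(deltas=[0, 0, 0, 0, 0, 0.01, 34, 0, 0, 0, 0, 0, 0.04, 34, 0, 0, 0, 0, 0, 0.08, 34, 0, 0, 0, 0, 0, 0.12, 34, 0, 0, 0, 0, 0, 0.14, 34, 0, 0, 0, 0, 0, 0.14, 34])

```text
clock: 16.6
position: [0.4317, 0.2635, 0.1832]
ee_rot: [-3.128, 0.267, -0.006]
force: [0.1, 0.1, -5.0]
width: 0.433
gripper_force: 30.0
```

Run:
```python
from cell import sensors
s=sensors.observe();print({k:s[k] for k in('position','ee_rot','width','force')})
```

```text
{'position': array([0.43173594, 0.2634693 , 0.1832166 ]), 'ee_rot': array([-3.12753611,  0.26723468, -0.00601413]), 'width': 0.43334592192170723, 'force': array([ 0.13270937,  0.05733865, -5.00002039])}
```

Emit:
arm_command(deltas=[0, 0, 0.032, 0.181, -0.232, 0, 34, 0, 0, 0.032, 0.181, -0.232, 0, 34, 0, 0, 0.032, 0.181, -0.232, 0, 34, 0, 0, 0.032, 0.181, -0.232, 0, 34, 0, 0, 0.032, 0.181, -0.232, 0, 34, 0, 0, 0.032, 0.181, -0.232, 0, 34, 0, 0, 0.032, 0.181, -0.232, 0, 34, 0, 0, 0.032, 0.181, -0.232, 0, 34, 0, 0, 0.032, 0.181, -0.232, 0, 34, 0, 0, 0.032, 0.181, -0.232, -0.04, 34, 0, 0, 0.032, 0.181, -0.232, -0.08, 34, 0, 0, 0.032, 0.181, -0.232, -0.1, 34, 0, 0, 0.032, 0.181, -0.232, -0.1, 34])

```text
clock: 17.9
position: [0.6083, 0.032, 0.0769]
ee_rot: [3.135, -0.184, -0.011]
force: [-0.6, 0.3, -4.1]
width: 0.433
gripper_force: 30.0
```

Run:
```python
from m import *
b=optics.get_image('side')
cv2.imwrite('pics/s5.png',cv2.convertScaleAbs(cv2.resize(b[110:270,130:330],None,fx=3.5,fy=3.5,interpolation=cv2.INTER_CUBIC),alpha=1.6))
```

```text
(no output)
```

View pics/s5.png

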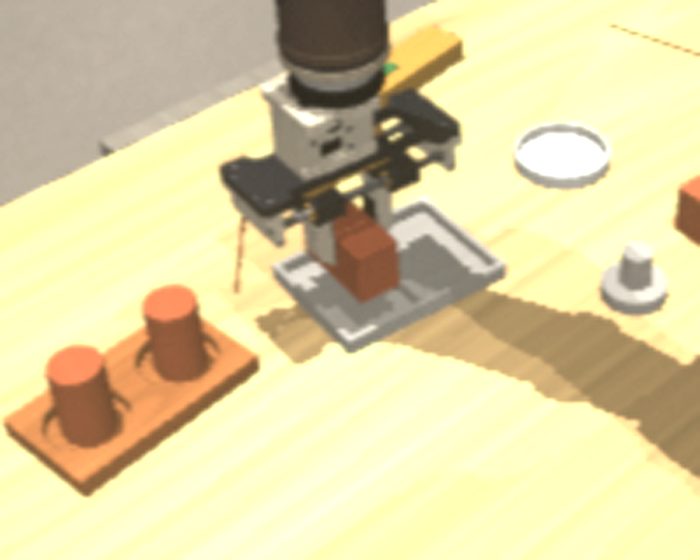

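Both cores stand in their wells (crop (80,400) and (178,335)), and the prism is over the left bay. Let the arm settle, then check.

Emit:
arm_command(deltas=[0, 0, 0, 0, 0, 0, 34, 0, 0, 0, 0, 0, 0, 34])

```text
clock: 18.15
position: [0.6128, 0.0314, 0.082]
ee_rot: [-3.135, 0.187, -0.004]
force: [0.3, 0.2, -2.1]
width: 0.433
gripper_force: 30.0
```

Emit:
arm_command(deltas=[0, 0, 0, 0, 0, -0.015, 34, 0, 0, 0, 0, 0, -0.025, 34, 0, 0, 0, 0, 0, -0.031, 34, 0, 0, 0, 0, 0, -0.034, 34, 0, 0, 0, 0, 0, -0.0355, 34, 0, 0, 0, 0, 0, -0.0355, 34, 0, 0, 0, 0, 0, -0.0355, 34])

```text
clock: 18.85
position: [0.612, 0.0308, 0.0449]
ee_rot: [-3.136, 0.188, -0.001]
force: [-0.3, 0.3, -4.0]
width: 0.433
gripper_force: 30.0
```

Emit:
arm_command(deltas=[0, 0, 0, 0, 0, -0.0005, 34, 0, 0, 0, 0, 0, -0.001, 34, 0, 0, 0, 0, 0, -0.001, 34, 0, 0, 0, 0, 0, -0.001, 34])

```text
clock: 19.25
position: [0.6121, 0.0308, 0.0447]
ee_rot: [3.136, -0.188, 0.001]
force: [-3.1, -0.4, 7.4]
width: 0.429
gripper_force: 30.0
```

Contact. Release, rise, and go over prism B at (0.430, -0.2635), yaw -5.2°.

Emit:
arm_command(deltas=[0, 0, 0, 0, 0, 0.0005, 42, 0, 0, 0, 0, 0, 0.0005, 48, 0, 0, 0, 0, 0, 0.0005, 54, 0, 0, 0, 0, 0, 0.0005, 58, 0, 0, 0, 0, 0, 0.0005, 58, 0, 0, 0, 0, 0, 0.0005, 58, 0, 0, 0, 0, 0, 0.03, 58, 0, 0, 0, 0, 0, 0.07, 58, 0, 0, 0, 0, 0, 0.12, 58, 0, 0, 0, 0, 0, 0.15, 58])

```text
clock: 20.25
position: [0.6128, 0.0312, 0.1974]
ee_rot: [-3.135, 0.188, -0.006]
force: [1.9, -0.4, -0.4]
width: 0.629
gripper_force: 0.0
```

Emit:
arm_command(deltas=[0, 0, 0.018, -0.182, -0.2945, 0, 80, 0, 0, 0.018, -0.182, -0.2945, 0, 80, 0, 0, 0.018, -0.182, -0.2945, 0, 80, 0, 0, 0.018, -0.182, -0.2945, 0, 80, 0, 0, 0.018, -0.182, -0.2945, 0, 80, 0, 0, 0.018, -0.182, -0.2945, 0, 80, 0, 0, 0.018, -0.182, -0.2945, 0, 80, 0, 0, 0.018, -0.182, -0.2945, 0, 80, 0, 0, 0.018, -0.182, -0.2945, 0, 80, 0, 0, 0.018, -0.182, -0.2945, 0, 80, 0, 0, 0.018, -0.182, -0.2945, 0, 80, 0, 0, 0.018, -0.182, -0.2945, 0, 80])

```text
clock: 21.45
position: [0.4305, -0.2625, 0.1937]
ee_rot: [-3.138, 0.14, -0.0]
force: [0.8, 0.4, 0.2]
width: 0.874
gripper_force: 0.0
```

Run:
```python
from m import *
from cell import sensors
s=sensors.observe();print(s['position'],s['ee_rot'])
for n,t in(('top',78),):
    im=optics.get_image(n);cv2.imwrite(f'pics/{n}6.png',im)
    for c in contours(im,'red',t):
        x,y=c.mean(0)
        if 130<y<240 and 200<x<345: desc(n,c,.054)
b=optics.get_image('side')
cv2.imwrite('pics/s6.png',cv2.convertScaleAbs(cv2.resize(b[100:260,190:410],None,fx=3.2,fy=3.2,interpolation=cv2.INTER_CUBIC),alpha=1.6))
```

```text
[ 0.43049206 -0.26254872  0.19373408] [-3.13819254e+00  1.40304752e-01 -2.43854170e-04]
top px [242. 164.] z 0.054 centroid [613.3  26.5] rect c [613.3  26.3] size [39.6 89.7] ang 83.1 area 3300
```

View pics/s6.png

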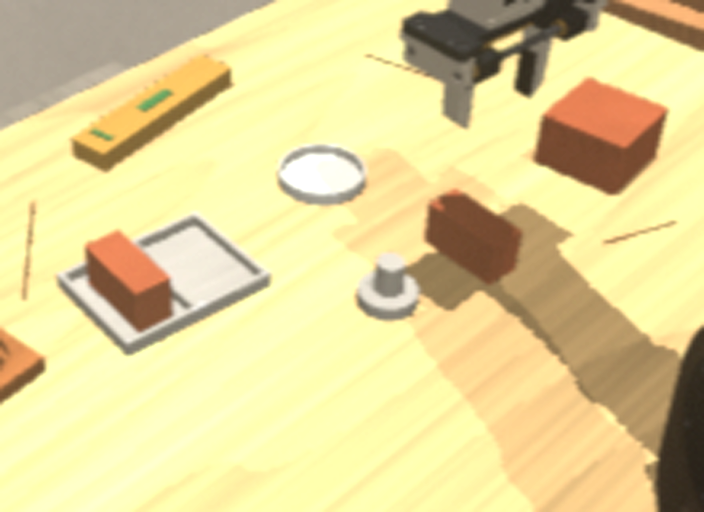

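Prism A lies flat in the left bay at crop (130,280), near its centre. The gripper is over prism B at crop (470,235). Grasp it.

Emit:
arm_command(deltas=[0, 0, 0, 0, 0, -0.05, 80, 0, 0, 0, 0, 0, -0.09, 80, 0, 0, 0, 0, 0, -0.12, 80, 0, 0, 0, 0, 0, -0.14, 80, 0, 0, 0, 0, 0, -0.154, 80, 0, 0, 0, 0, 0, -0.154, 80, 0, 0, 0, 0, 0, -0.154, 65, 0, 0, 0, 0, 0, -0.154, 52, 0, 0, 0, 0, 0, -0.154, 45, 0, 0, 0, 0, 0, -0.154, 38, 0, 0, 0, 0, 0, -0.154, 34, 0, 0, 0, 0, 0, -0.154, 34, 0, 0, 0, 0, 0, -0.154, 34])

```text
clock: 22.85
position: [0.4299, -0.2638, 0.04]
ee_rot: [3.138, -0.144, 0.0]
force: [-1.2, 1.2, 5.3]
width: 0.432
gripper_force: 30.0
```

Emit:
arm_command(deltas=[0, 0, 0, 0, 0, 0.01, 34, 0, 0, 0, 0, 0, 0.04, 34, 0, 0, 0, 0, 0, 0.08, 34, 0, 0, 0, 0, 0, 0.12, 34, 0, 0, 0, 0, 0, 0.14, 34, 0, 0, 0, 0, 0, 0.14, 34])

```text
clock: 23.45
position: [0.4312, -0.2645, 0.183]
ee_rot: [3.136, -0.144, 0.008]
force: [-0.1, 0.6, -2.6]
width: 0.439
gripper_force: 30.0
```

Emit:
arm_command(deltas=[0, 0, -0.018, 0.172, 0.2125, 0, 34, 0, 0, -0.018, 0.172, 0.2125, 0, 34, 0, 0, -0.018, 0.172, 0.2125, 0, 34, 0, 0, -0.018, 0.172, 0.2125, 0, 34, 0, 0, -0.018, 0.172, 0.2125, 0, 34, 0, 0, -0.018, 0.172, 0.2125, 0, 34, 0, 0, -0.018, 0.172, 0.2125, 0, 34, 0, 0, -0.018, 0.172, 0.2125, 0, 34, 0, 0, -0.018, 0.172, 0.2125, 0, 34, 0, 0, -0.018, 0.172, 0.2125, -0.04, 34, 0, 0, -0.018, 0.172, 0.2125, -0.08, 34, 0, 0, -0.018, 0.172, 0.2125, -0.1, 34, 0, 0, -0.018, 0.172, 0.2125, -0.1, 34, 0, 0, -0.018, 0.172, 0.2125, -0.1, 34, 0, 0, -0.018, 0.172, 0.2125, -0.1, 34])

```text
clock: 24.95
position: [0.6027, -0.0518, 0.0814]
ee_rot: [3.136, -0.19, 0.004]
force: [0.4, -0.0, -2.4]
width: 0.433
gripper_force: 30.0
```

Emit:
arm_command(deltas=[0, 0, 0, 0, 0, -0.015, 34, 0, 0, 0, 0, 0, -0.025, 34, 0, 0, 0, 0, 0, -0.031, 34, 0, 0, 0, 0, 0, -0.034, 34, 0, 0, 0, 0, 0, -0.0355, 34, 0, 0, 0, 0, 0, -0.0355, 34, 0, 0, 0, 0, 0, -0.0355, 34])

```text
clock: 25.65
position: [0.602, -0.0512, 0.0444]
ee_rot: [-3.136, 0.188, -0.001]
force: [0.3, 0.4, -2.0]
width: 0.434
gripper_force: 30.0
```

Emit:
arm_command(deltas=[0, 0, 0, 0, 0, -0.0005, 34, 0, 0, 0, 0, 0, -0.001, 34, 0, 0, 0, 0, 0, -0.001, 34, 0, 0, 0, 0, 0, -0.001, 34])

```text
clock: 26.05
position: [0.6021, -0.0512, 0.0441]
ee_rot: [3.136, -0.188, 0.001]
force: [-2.4, -0.3, 6.9]
width: 0.435
gripper_force: 30.0
```

Contact. Release, rise, and go over the cap at (0.442, -0.1505).

Emit:
arm_command(deltas=[0, 0, 0, 0, 0, 0.0005, 42, 0, 0, 0, 0, 0, 0.0005, 48, 0, 0, 0, 0, 0, 0.0005, 54, 0, 0, 0, 0, 0, 0.0005, 58, 0, 0, 0, 0, 0, 0.0005, 58, 0, 0, 0, 0, 0, 0.0005, 58, 0, 0, 0, 0, 0, 0.03, 58, 0, 0, 0, 0, 0, 0.07, 58, 0, 0, 0, 0, 0, 0.12, 58, 0, 0, 0, 0, 0, 0.15, 58])

```text
clock: 27.05
position: [0.6028, -0.051, 0.1969]
ee_rot: [-3.136, 0.188, -0.006]
force: [0.1, -0.1, 0.1]
width: 0.634
gripper_force: 0.0
```

Emit:
arm_command(deltas=[0, 0, 0, -0.16, -0.0995, 0, 70, 0, 0, 0, -0.16, -0.0995, 0, 70, 0, 0, 0, -0.16, -0.0995, 0, 70, 0, 0, 0, -0.16, -0.0995, 0, 70, 0, 0, 0, -0.16, -0.0995, 0, 70, 0, 0, 0, -0.16, -0.0995, 0, 70, 0, 0, 0, -0.16, -0.0995, 0, 70, 0, 0, 0, -0.16, -0.0995, -0.05, 70, 0, 0, 0, -0.16, -0.0995, -0.08, 70, 0, 0, 0, -0.16, -0.0995, -0.09, 70, 0, 0, 0, -0.16, -0.0995, -0.09, 70, 0, 0, 0, -0.16, -0.0995, -0.09, 70])

```text
clock: 28.25
position: [0.443, -0.1504, 0.1041]
ee_rot: [-3.136, 0.187, -0.002]
force: [-0.6, -0.5, 0.1]
width: 0.765
gripper_force: 0.0
```

Run:
```python
from m import *
from cell import sensors
s=sensors.observe();print(s['position'],s['ee_rot'])
im=optics.get_image('top')
for c in contours(im,'red',78):
    x,y=c.mean(0)
    if 130<y<240 and 200<x<345: desc('top',c,.054)
b=optics.get_image('side')
cv2.imwrite('pics/s7.png',cv2.convertScaleAbs(cv2.resize(b[110:230,200:360],None,fx=4.5,fy=4.5,interpolation=cv2.INTER_CUBIC),alpha=1.6))
```

```text
[ 0.44299179 -0.15038847  0.1041439 ] [-3.13600326e+00  1.86930012e-01 -1.90709585e-03]
top px [267. 167.] z 0.054 centroid [603.3 -54.7] rect c [603.3 -55. ] size [38.7 89.9] ang 83.3 area 3250
top px [243. 163.] z 0.054 centroid [613.3  26.5] rect c [613.3  26.3] size [39.6 89.7] ang 82.9 area 3304
```

View pics/s7.png

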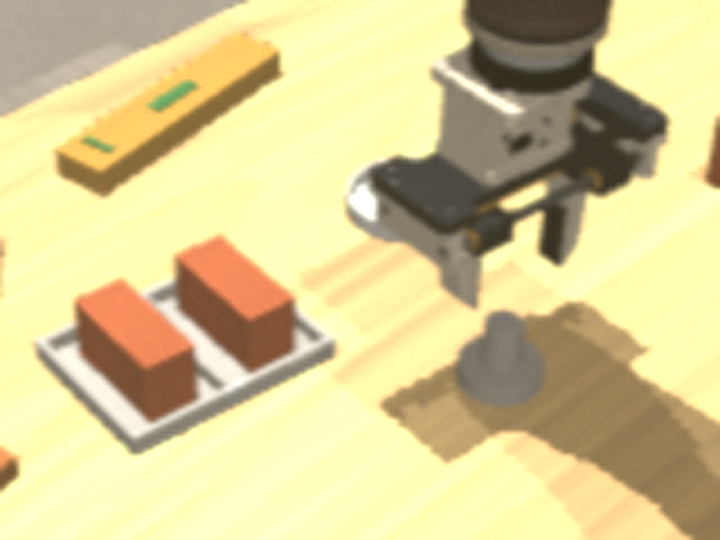

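Both prisms sit flat in their bays, at crop (135,350) and (235,300), and the fingers straddle the knob at crop (505,340). Grasp the cap by its knob.

Emit:
arm_command(deltas=[0, 0, 0, 0, 0, -0.03, 70, 0, 0, 0, 0, 0, -0.05, 70, 0, 0, 0, 0, 0, -0.06, 70, 0, 0, 0, 0, 0, -0.063, 70, 0, 0, 0, 0, 0, -0.063, 60, 0, 0, 0, 0, 0, -0.063, 48, 0, 0, 0, 0, 0, -0.063, 38, 0, 0, 0, 0, 0, -0.063, 32, 0, 0, 0, 0, 0, -0.063, 27, 0, 0, 0, 0, 0, -0.063, 22, 0, 0, 0, 0, 0, -0.063, 22, 0, 0, 0, 0, 0, -0.063, 22], force=40)

```text
clock: 29.55
position: [0.4418, -0.1507, 0.0404]
ee_rot: [3.136, -0.188, 0.0]
force: [-0.9, 0.6, 5.2]
width: 0.296
gripper_force: 40.0
```

Emit:
arm_command(deltas=[0, 0, 0, 0, 0, 0.01, 22, 0, 0, 0, 0, 0, 0.04, 22, 0, 0, 0, 0, 0, 0.08, 22, 0, 0, 0, 0, 0, 0.11, 22, 0, 0, 0, 0, 0, 0.11, 22, 0, 0, 0, 0, 0, 0.11, 22])

```text
clock: 30.15
position: [0.4415, -0.1508, 0.1505]
ee_rot: [3.135, -0.189, 0.001]
force: [-0.9, -0.8, -4.7]
width: 0.292
gripper_force: 40.0
```

Emit:
arm_command(deltas=[0, 0, 0, 0.1815, -0.1005, 0, 22, 0, 0, 0, 0.1815, -0.1005, 0, 22, 0, 0, 0, 0.1815, -0.1005, 0, 22, 0, 0, 0, 0.1815, -0.1005, 0, 22, 0, 0, 0, 0.1815, -0.1005, 0, 22, 0, 0, 0, 0.1815, -0.1005, 0, 22, 0, 0, 0, 0.1815, -0.1005, 0, 22, 0, 0, 0, 0.1815, -0.1005, -0.04, 22, 0, 0, 0, 0.1815, -0.1005, -0.07, 22, 0, 0, 0, 0.1815, -0.1005, -0.07, 22, 0, 0, 0, 0.1815, -0.1005, -0.07, 22, 0, 0, 0, 0.1815, -0.1005, -0.07, 22])

```text
clock: 31.35
position: [0.6241, -0.2512, 0.0823]
ee_rot: [3.135, -0.188, 0.004]
force: [1.0, -0.2, -3.0]
width: 0.297
gripper_force: 40.0
```

Run:
```python
from m import *
b=optics.get_image('side')
cv2.imwrite('pics/s8.png',cv2.convertScaleAbs(cv2.resize(b[80:200,220:380],None,fx=4.5,fy=4.5,interpolation=cv2.INTER_CUBIC),alpha=1.6))
```

```text
(no output)
```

View pics/s8.png

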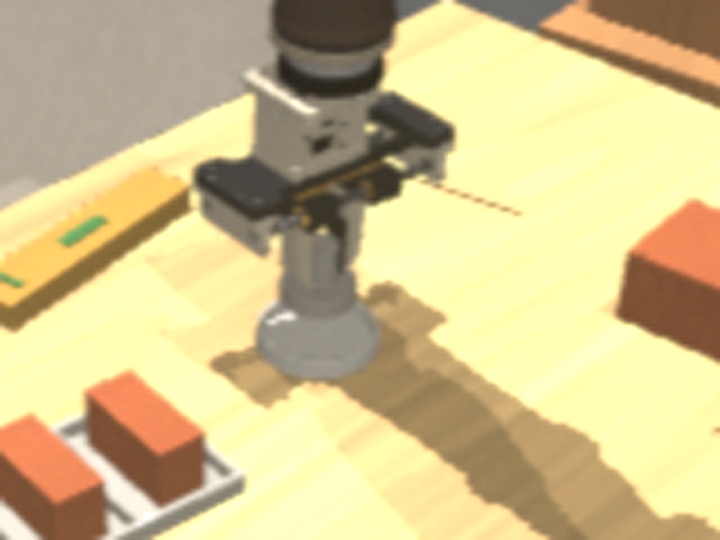

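The cap hangs level and centred over the dish, whose rim centre is at crop (318,340). Lower it to about 0.0445.

Emit:
arm_command(deltas=[0, 0, 0, 0, 0, -0.015, 22, 0, 0, 0, 0, 0, -0.025, 22, 0, 0, 0, 0, 0, -0.031, 22, 0, 0, 0, 0, 0, -0.034, 22, 0, 0, 0, 0, 0, -0.0355, 22, 0, 0, 0, 0, 0, -0.0355, 22, 0, 0, 0, 0, 0, -0.0355, 22])

```text
clock: 32.1
position: [0.6237, -0.2513, 0.0449]
ee_rot: [3.136, -0.188, 0.001]
force: [-0.6, 0.0, -3.8]
width: 0.296
gripper_force: 40.0
```

Emit:
arm_command(deltas=[0, 0, 0, 0, 0, -0.0005, 22, 0, 0, 0, 0, 0, -0.001, 22, 0, 0, 0, 0, 0, -0.001, 22, 0, 0, 0, 0, 0, -0.001, 22])

```text
clock: 32.5
position: [0.6237, -0.2513, 0.0445]
ee_rot: [3.136, -0.188, 0.002]
force: [-1.8, -0.0, 6.4]
width: 0.296
gripper_force: 40.0
```

Contact. Release, rise and back away.

Emit:
arm_command(deltas=[0, 0, 0, 0, 0, 0.0003, 30, 0, 0, 0, 0, 0, 0.0005, 38, 0, 0, 0, 0, 0, 0.0005, 46, 0, 0, 0, 0, 0, 0.0005, 52, 0, 0, 0, 0, 0, 0.0005, 55, 0, 0, 0, 0, 0, 0.0005, 55, 0, 0, 0, 0, 0, 0.03, 55, 0, 0, 0, 0, 0, 0.07, 55, 0, 0, 0, 0, 0, 0.12, 55, 0, 0, 0, 0, 0, 0.17, 55, 0, 0, 0, -0.2, -0.05, 0.17, 55, 0, 0, 0, -0.2, -0.05, 0.17, 55, 0, 0, 0, -0.2, -0.05, 0.17, 55, 0, 0, 0, -0.2, -0.05, 0.17, 55, 0, 0, 0, -0.2, -0.05, 0.17, 55, 0, 0, 0, -0.2, -0.05, 0.17, 55, 0, 0, 0, -0.2, -0.05, 0.17, 55, 0, 0, 0, -0.2, -0.05, 0.17, 55])

```text
clock: 34.3
position: [0.4249, -0.3005, 0.2138]
ee_rot: [-3.136, 0.185, -0.001]
force: [0.7, 0.7, 0.2]
width: 0.597
gripper_force: 0.0
```

Run:
```python
from m import *
b=optics.get_image('side')
cv2.imwrite('pics/s9.png',cv2.convertScaleAbs(cv2.resize(b[90:350,90:430],None,fx=2.3,fy=2.3,interpolation=cv2.INTER_CUBIC),alpha=1.6))
```

```text
(no output)
```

View pics/s9.png

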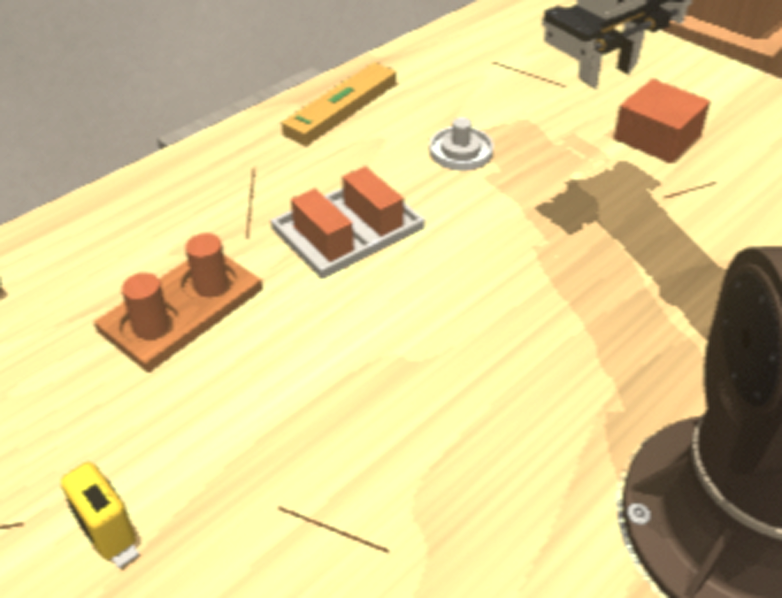

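The cores are in the wells (crop (147,305), (208,265)), the prisms are in the bays (322,225), (373,200), and the cap is knob up in the dish (461,145). The brick and tape have not moved, and the arm is clear. Handing in.

```bash
python3 -c "
from cell import arm
print(arm.sign_off())"
```

```text
the job is handed in; nothing more can be done
None
```

Job handed in at about 34 s: both cores stand in the wells, both prisms lie in the bays, the cap sits knob up in the dish, and the half brick and tape measure were left untouched.

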